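# Drift a jammed stick stub out of the beech block

### The arm

A 6-joint arm with a two-finger parallel gripper is mounted at the origin on the work surface. World frame = base frame: x ahead of the robot, y to its left, z up, the work surface at z = 0. Lengths are in m, angles in rad, forces in N, time in s.
With the tool pointing down it reaches from about 0.25 to 0.775 m from the base axis. Payload 4 kg.
Tool frame: the origin (TCP) lies at the very end of the fingers, on their centre line; the grasp point (between the pads) lies 19 mm behind it; z points along the fingers, y is the line along which they close (so a half turn about z gives the same grasp; the last joint's range is limited). The gripper opens to 94 mm and grips with 3 to 60 N. Pads are 16 mm wide; open, the fingers measure 119 mm over their backs; the gripper's body (75 mm by 177 mm) begins 78 mm behind the grasp point.
Start: joints at [-1.223, 0.087, 1.371, -0, 1.684, -0.103], TCP at [0.24, -0.495, 0.206] pointing down, gripper open.
Joint ranges: [-3.1, 3.1], [-0.76, 2.03], [0.27, 2.55], [-1.08, 4.22], [0.17, 2.65], [-2.57, 2.57]. Speed limits (rad/s): [2.79, 2.79, 3.14, 3.14, 3.14, 3.14].

### API

Orientations are given as [roll, pitch, yaw] about the fixed x, y, z axes, in that order (R = Rz(yaw) Ry(pitch) Rx(roll)).
In Python, from bench import robot, vision gives the robot as it stands.
- The arm moves only by the shell command python3 -m crank 'ROWS'. ROWS is JSON, a list of rows, each a list of 3 entries, a list of its own where there are three numbers: the closure, from 0 (fully open) to 1 (shut), then the shift along the tool's x, y, z in m, then the turn, a rotation vector about the tool's x, y, z in degrees. A call has 1 to 8 rows; each row shifts and turns the commanded pose from where the row before left it, along the tool's axes as they then stand; what a row does not reach is not made up. A row lasts 1/10 s, in which the tool goes at most 50 mm and 8.59 degrees, less where a joint would pass 70% of its speed; a pose out of reach is approached as far as the arm can. A call with a gripper value outside its range is refused whole. The fingers move at their own pace and stop on an object; the grip force is fixed at half the most. Time passes only in rows, so rows that do not move let the fingers close. It gives the time, the measured TCP pose, the force, the opening and the grip force at its end, in the units of the state.
- robot.get_obs(): the state, without advancing time (a new reading comes with each control period).
- vision.snapshot(name): name is "scene" or "top"; returns a dict with "color" (420x560x3 uint8, red, green, blue), "z_map" (420x560 float32, m along the optical axis (not along the pixel's ray), 0 where there is no reading), "fx", "fy", "cx", "cy" (pixels), "R" (3x3) and "t" (3): a world point X has camera coordinates R X + t. Camera axes: x right, y down, z forward; pixel columns grow to the right and rows downward; lengths in m; the calibration is good to about 2 mm. A picture is of the moment at which its call begins.
- robot.close_job(): hands the job in; it is judged then, once.
The state is a dict: "time": time; "joint_positions": joint angles; "qvel": joint speeds; "joint_torque": joint torques, N m; "tool_pos": TCP position; "ee_rot": TCP orientation; "wrist_force": force on the tool from outside, world axes, zero at the start; "wrist_torque": the same for the moment, N m; "width": finger opening in m; "finger_force": force on a finger pad.
Only numpy, scipy, OpenCV 4.12 (cv2) and the standard library are available. Lean on these libraries where they do the work, as an engineer would, in place of code of your own. Each camera call takes 0.05 s, during which the arm holds its last target. There are 200 camera calls.

### The job

A stub of plastic stick is jammed in the bore of the beech block in the vise. Take the steel drift from its wooden stand and, pressing gently, push the stub down through the bore until it drops into the tray and the drift's collar comes to rest lightly but firmly on the block for a moment; never lean hard on the stub or the block. Then put the drift back in its stand, upright and fully home, with the stub left in the tray and the other toys left where they are.

Things in the scene. Friction and masses are not known exactly. Their poses are not given: they have to be found in the camera images.
- drift: The drift, a hand-pushed rod that stands upright in the stand at the start. Origin at the centre of its lower tip, z up along the rod to the handle. Steel shaft 14 mm diameter from z 0 to 54 mm, steel collar 28 mm diameter from 54 to 60 mm, round dark wooden handle 24 mm diameter from 60 to 115 mm (grasp it here, any yaw). Mass about 0.13 kg.
- stand: The drift's stand, a fixed wooden block 60 x 60 mm, 66 mm high, origin at the centre of its underside, z up. An 18 mm through hole with a 2 mm chamfer runs down its middle. When the drift is home its collar rests on the top and its tip is 12 mm above the stand's origin.
- vise: Small steel bench vise, fixed; origin at the centre of its underside, z up. Jaw tops 100 mm high; base 130 x 70 mm; screw on the -x side, out to 106 mm. It grips a beech block 40 (x) x 112 (y) x 50 mm (z) that counts as part of it, spans y -27 to +85 mm and overhangs on the +y side, where the bore is. The block does not move in the jaws.
- bore (a point): A point of the vise on the axis of the block's vertical 17 mm through bore (2 mm chamfer), level with the jaw tops; at x 0, y +63, z +100 mm from the vise's origin, axes as the vise. How high the block is clamped is not measured and differs each time: its top is anywhere 16 to 30 mm above this point, its underside 50 mm below its top; feel for it.
- stub: White plastic stub, 16 mm diameter, 32 mm long, origin at its centre, z along it; at first upright in the bore, its top 2 to 20 mm below the block's top. Sprung strips grip it: it takes a steady push of about 5 to 14 N, fading over the last few mm, and drops once its top is about 44 mm below the block's top. The drift then moves freely until its collar meets the block, 54 mm in.
- tray: Fixed open steel tray under the bore, 100 mm (x) by 80 mm (y), 20 mm high, walls 4 mm, origin at the centre of its underside, turned like the vise.
- puzzle: Bystander: fixed wooden sliding tile puzzle 100 x 100 x 16 mm, origin at the centre of its underside.
- poptoy: Bystander: loose purple silicone pop toy 90 x 90 x 18 mm, origin at the centre of its underside.
- car: Bystander: loose wooden toy car 90 x 54 x 51 mm, origin at the centre of its underside.
- loose_stick: Bystander: loose plastic stick 130 mm long, 10 mm diameter, lying on the shelf, origin at the middle of its underside, x along it.
- mallet: Bystander: loose wooden toy mallet 190 mm long, 40 mm high, lying on the shelf, origin on the shelf at mid-length.
Mind the look-alikes: they are no part of the job. There is more than one size of the drift; the one meant has the size given above. Leave any pink look-alike of the tray alone.

How it is judged:
By the outcome, as a careful person would: the job done as asked, in the order asked, and still so for the second after the job is handed in, with the robot touching nothing.
It also fails if it takes over 61 s, if anything falls off the work surface, if the arm or the gripper's body presses on something with over 40 N, if the wrist force passes 120 N, or if a joint passes its speed limit or range.

## Working session

There is one attempt and no reset: what is moved stays moved. The work goes in short steps, Python scripts to look and compute and a shell command to move; the robot and the scene stay as the last step left them, time stands still between calls to the robot, and variables do not carry over. Pictures are saved under pics/ and viewed, at most 10 in all, crops included, and the job is handed in when it is done.

```bash
mkdir -p pics; ls; cat > h.py <<'E'
import numpy as np,cv2
from bench import robot,vision
def snap(n,f=None):
    s=vision.snapshot(n)
    if f: cv2.imwrite('pics/'+f,s['color'][:,:,::-1])
    return s
def pts(s):
    z=s['z_map'];v,u=np.mgrid[:z.shape[0],:z.shape[1]]
    c=np.stack([(u-s['cx'])/s['fx']*z,(v-s['cy'])/s['fy']*z,z],-1)
    return (c-s['t'])@s['R']
def ray(s,u,v,h):
    d=np.array([(u-s['cx'])/s['fx'],(v-s['cy'])/s['fy'],1])@s['R'];o=-s['R'].T@s['t']
    return o+d*(h-o[2])/d[2]
E
python3 - <<'E'
from h import *
import pickle
for n in('top','scene'):
    s=snap(n,n+'0.png');pickle.dump(s,open(n+'0.pkl','wb'))
    print(n,s['fx'],s['cx'],s['cy'],-s['R'].T@s['t'],s['R'].round(2).tolist())
print(robot.get_obs())
E
```

```text
pics
top 470.79575811662943 280.8586820603708 209.3054086351617 [ 0.40331722 -0.09813225  1.25254852] [[-0.0, -1.0, -0.0], [-0.99, 0.0, -0.15], [0.15, 0.0, -0.99]]
scene 543.5376040603534 282.6088771393191 209.20318758496126 [1.50145862 0.01130002 0.75312923] [[-0.11, 0.99, 0.02], [0.56, 0.08, -0.83], [-0.82, -0.08, -0.56]]
{'time': 0.1, 'joint_positions': array([-1.22307639e+00,  8.78752509e-02,  1.37209318e+00, -2.87125862e-06,
        1.68361945e+00, -1.03141571e-01]), 'qvel': array([ 0.00180542, -0.00155386, -0.00356916,  0.00097564, -0.00146188,
       -0.00038167]), 'joint_torque': array([ 1.83173594e-03, -3.41253054e+01, -3.03301835e+01,  7.20217125e-02,
        3.04187648e-02, -9.89882574e-05]), 'tool_pos': array([ 0.23946051, -0.49457896,  0.20442948]), 'ee_rot': array([-3.13960774e+00, -2.02587373e-04,  4.50860987e-01]), 'wrist_force': array([-0.58402079, -1.13622886,  0.90044389]), 'wrist_torque': array([ 0.03761741,  0.0537583 , -0.0147309 ]), 'finger_force': 0.0, 'width': 0.09397211618510232}
```

View pics/top0.png

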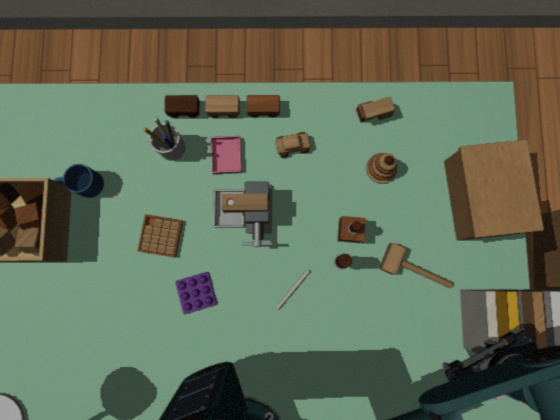

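View pics/scene0.png

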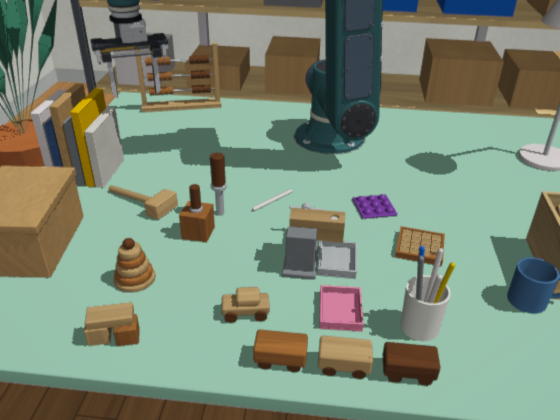

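The top view shows the stand at (352,229) with the drift in it, handle near (357,228). The look-alike stands free at (344,261). The block and bore are near (231,202), and the vise overhangs in +y. The scene view shows the drift at (195,197) and the bore near (334,218). Next I'll measure these.

```bash
python3 - <<'E'
from h import *
import pickle
T=pickle.load(open('top0.pkl','rb'));S=pickle.load(open('scene0.pkl','rb'))
for n,s,b in(('top',T,[(325,205,380,280),(205,175,285,255)]),('scene',S,[(170,140,240,245),(275,195,365,285)])):
    P=pts(s)
    for (a,c,d,e) in b:
        Q=P[c:e,a:d].reshape(-1,3);Q=Q[Q[:,2]>.01]
        print(n,a,c,np.histogram(Q[:,2],bins=np.arange(0,.2,.01))[0])
    if n=='top':
        Q=P[205:280,325:380].reshape(-1,3)
        for lo,hi in((.06,.07),(.118,.14),(.1,.118)):
            m=Q[(Q[:,2]>lo)&(Q[:,2]<hi)];
            if len(m):print(lo,len(m),m.mean(0),m.min(0),m.max(0), (m.min(0)+m.max(0))/2)
        Q=P[175:255,205:285].reshape(-1,3);m=Q[(Q[:,2]>.112)&(Q[:,2]<.135)]
        print('block',len(m),m.mean(0),np.median(m[:,2]),cv2.minAreaRect((m[:,:2]*1000).astype(np.float32)))
        k=cv2.resize(s['color'][190:250,205:285],None,fx=5,fy=5,interpolation=cv2.INTER_CUBIC)
        k2=cv2.resize(s['color'][210:275,330:375],None,fx=5,fy=5,interpolation=cv2.INTER_CUBIC)
        H=max(k.shape[0],k2.shape[0]);o=np.zeros((H,k.shape[1]+k2.shape[1],3),np.uint8);o[:k.shape[0],:k.shape[1]]=k;o[:k2.shape[0],k.shape[1]:]=k2
        cv2.imwrite('pics/c1.png',o[:,:,::-1])
E
```

```text
top 325 205 [  0  20  21  19  19  19 399  67  49   9  17   9  77  15   9  67  94   0
   0]
top 205 175 [  0 308  98   3  49  31  70 175  55 220 365 542 235   0   0   0   0   0
   0]
0.06 399 [ 0.5282924  -0.27525303  0.06643715] [ 0.49733332 -0.308576    0.06006747] [ 0.56131698 -0.24574015  0.0699429 ] [ 0.52932515 -0.27715808  0.06500518]
0.118 93 [ 0.5180117  -0.27072341  0.12735968] [ 0.43090954 -0.28736885  0.11854393] [ 0.54110306 -0.22770551  0.13817533] [ 0.4860063  -0.25753718  0.12835963]
0.1 25 [ 0.48501874 -0.25120566  0.10764846] [ 0.43123704 -0.27976987  0.10081857] [ 0.53401351 -0.22781539  0.11575912] [ 0.48262527 -0.25379263  0.10828885]
block 763 [ 0.58939374 -0.00643597  0.11873723] 0.11884403289609727 ((589.4379272460938, -5.6714630126953125), (110.77619171142578, 40.32016372680664), 89.81678771972656)
scene 170 140 [  0 186 181 189 180 152 414  70 122  97  91  96 140  51  57 101  29   0
   0]
scene 275 195 [  0 695 184 120 108 117 179 260 235 391 372 744  55   0   0   0   0   0
   0]
```

View pics/c1.png

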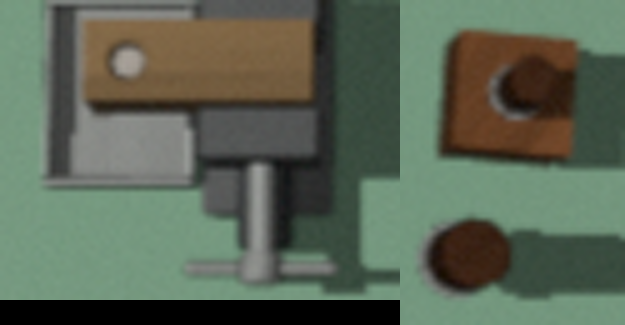

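The crop shows the bore at crop (127,62), which is full-image (230.4,202.4). The stand drift's handle top is at crop (530,82), about (356,226), and its collar sits on the stand. The thicker look-alike is below it.

```bash
python3 - <<'E'
from h import *
import pickle
T=pickle.load(open('top0.pkl','rb'));S=pickle.load(open('scene0.pkl','rb'))
for h in(.117,.119,.124):print('bore',h,ray(T,230.4,202.4,h))
P=pts(T)
Q=P[205:250,335:372].reshape(-1,3)
m=Q[(Q[:,2]>.118)&(Q[:,2]<.135)];print('handle top',len(m),m.mean(0),np.median(m[:,2]),m.min(0),m.max(0))
m=Q[(Q[:,2]>.06)&(Q[:,2]<.0685)];r=cv2.minAreaRect((m[:,:2]*1000).astype(np.float32));print('stand',r)
# scene crops
P=pts(S)
Q=P[180:215,185:207].reshape(-1,3);m=Q[(Q[:,2]>.075)&(Q[:,2]<.135)&(Q[:,1]<-.24)&(Q[:,1]>-.31)];print('scene handle',len(m),np.median(m,0),m.min(0),m.max(0))
Q=P[205:240,285:350].reshape(-1,3);m=Q[(Q[:,2]>.11)&(Q[:,2]<.135)];print('blk scene',np.median(m,0),cv2.minAreaRect((m[:,:2]*1000).astype(np.float32)))
# stub/white in scene
c=cv2.resize(S['color'][170:260,160:365],None,fx=3.9,fy=3.9,interpolation=cv2.INTER_CUBIC);cv2.imwrite('pics/c2.png',c[:,:,::-1])
E
```

```text
bore 0.117 [0.58853442 0.02618318 0.117     ]
bore 0.119 [0.58820821 0.02596423 0.119     ]
bore 0.124 [0.58739267 0.02541685 0.124     ]
handle top 81 [ 0.52922554 -0.27664001  0.12737894] 0.1276559294141089 [ 0.51871677 -0.28736885  0.11854393] [ 0.54110306 -0.26566477  0.1328293 ]
stand ((529.6902465820312, -277.6092529296875), (60.17082595825195, 60.5277099609375), 84.6887435913086)
scene handle 265 [ 0.53831068 -0.27773114  0.10610731] [ 0.51941504 -0.2918999   0.07503373] [ 0.54528525 -0.2679274   0.12995549]
blk scene [ 0.59562104 -0.00941123  0.1179834 ] ((590.8929443359375, -9.113037109375), (111.85078430175781, 46.45025634765625), 89.78544616699219)
```

View pics/c2.png

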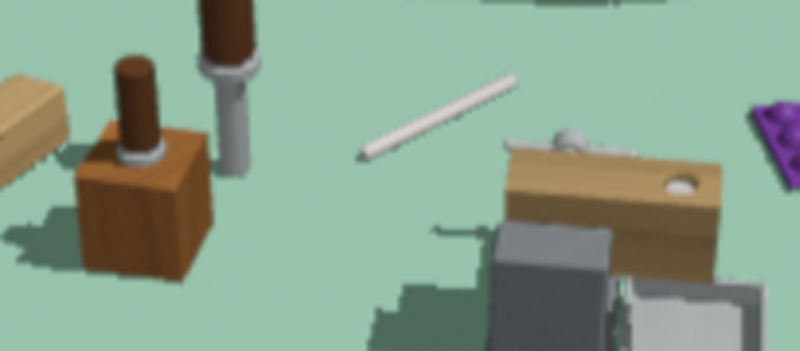

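```bash
python3 -m crank '[[0,[0,0,0],[0,0,6.46]],[0,[0,0,0],[0,0,6.46]],[0,[0,0,0],[0,0,6.46]],[0,[0,0,0],[0,0,6.46]]]'; python3 -m crank '[[0,[0.03,-0.022,0],[0,0,0]],[0,[0.036,-0.027,0],[0,0,0]],[0,[0.036,-0.027,0],[0,0,0]],[0,[0.036,-0.027,0],[0,0,0]],[0,[0.036,-0.027,0],[0,0,0]],[0,[0.036,-0.027,0],[0,0,0]],[0,[0.036,-0.027,0],[0,0,0]],[0,[0.03,-0.022,0],[0,0,0]]]'; python3 -m crank '[[0,[0,0,0],[0,0,0]],[0,[0,0,0],[0,0,0]]]'
```

```text
time: 0.5
tool_pos: [0.2395, -0.4948, 0.2048]
ee_rot: [-3.14, 0.0, -0.005]
wrist_force: [0.7, 0.1, -0.2]
width: 0.0938
finger_force: 0.0
time: 1.3
tool_pos: [0.5171, -0.2871, 0.2048]
ee_rot: [-3.141, 0.001, 0.001]
wrist_force: [0.7, -0.9, -0.2]
width: 0.0941
finger_force: 0.0
time: 1.5
tool_pos: [0.5156, -0.2886, 0.2046]
ee_rot: [-3.141, 0.002, 0.001]
wrist_force: [-0.4, -0.1, 0.3]
width: 0.0938
finger_force: 0.0
```

```bash
python3 - <<'E'
from h import *
import pickle
T=pickle.load(open('top0.pkl','rb'));S=pickle.load(open('scene0.pkl','rb'))
print(ray(S,334.9,217.4,.118),ray(S,160+135/3.9,170+65/3.9,.127), 'stand front top corners',ray(S,160+80/3.9,170+178/3.9,.066),ray(S,160+182/3.9,170+185/3.9,.066),ray(S,160+208/3.9,170+135/3.9,.066),ray(S,160+105/3.9,170+128/3.9,.066))
E
```

```text
[0.59270391 0.02738746 0.118     ] [ 0.53148179 -0.2777594   0.127     ] stand front top corners [ 0.55776723 -0.30727389  0.066     ] [ 0.55665594 -0.24926872  0.066     ] [ 0.50558414 -0.24571147  0.066     ] [ 0.50664223 -0.30632187  0.066     ]
```

```bash
python3 -m crank '[[0,[0.0145,-0.0115,0],[0,0,0]],[0,[0,0,0.025],[0,0,0]],[0,[0,0,0.025],[0,0,0]],[0,[0,0,0.025],[0,0,0]],[0,[0,0,0.025],[0,0,0]],[0,[0,0,0.018],[0,0,0]],[0,[0,0,0],[0,0,0]],[0,[0,0,0],[0,0,0]]]'
python3 - <<'E'
from h import *
s=snap('scene');cv2.imwrite('pics/g1.png',cv2.resize(s['color'][110:270,120:300],None,fx=3.3,fy=3.3)[:,:,::-1])
E
```

```text
time: 2.3
tool_pos: [0.53, -0.2781, 0.0878]
ee_rot: [-3.142, -0.0, -0.001]
wrist_force: [0.4, -0.1, 0.9]
width: 0.0938
finger_force: 0.0
```

View pics/g1.png

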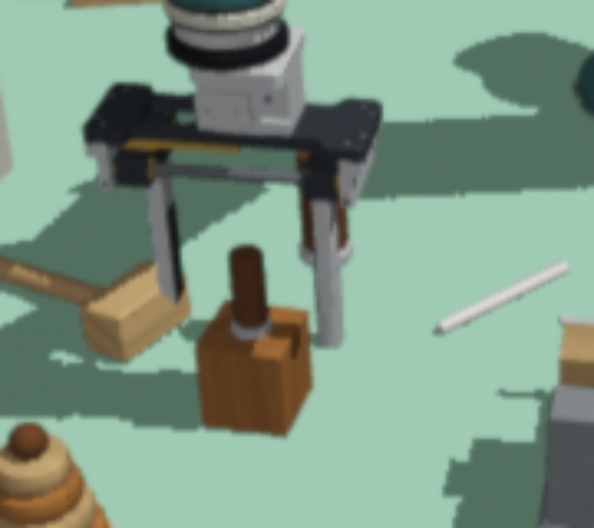

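The fingers straddle the handle at crop (248,285), clear of the look-alike. Closing now.

```bash
python3 -m crank '[[0.5,[0,0,0.0035],[0,0,0]],[0.7,[0,0,0],[0,0,0]],[0.8,[0,0,0],[0,0,0]],[1,[0,0,0],[0,0,0]],[1,[0,0,0],[0,0,0]],[1,[0,0,0],[0,0,0]],[1,[0,0,0],[0,0,0]],[1,[0,0,0],[0,0,0]]]'; python3 -m crank '[[1,[0,0,0],[0,0,0]],[1,[0,0,0],[0,0,0]]]'
```

```text
time: 3.15
tool_pos: [0.5302, -0.2776, 0.084]
ee_rot: [3.142, 0.0, -0.0]
wrist_force: [0.1, 0.2, 0.2]
width: 0.0334
finger_force: 0.0
time: 3.35
tool_pos: [0.5302, -0.2778, 0.084]
ee_rot: [3.141, -0.0, -0.0]
wrist_force: [0.3, -0.9, -0.3]
width: 0.0236
finger_force: 30.0
```

```bash
python3 -m crank '[[1,[0,0,-0.01],[0,0,0]],[1,[0,0,-0.02],[0,0,0]],[1,[0,0,-0.02],[0,0,0]],[1,[0,0,-0.02],[0,0,0]],[1,[0,0,-0.025],[0,0,0]],[1,[0,0,-0.025],[0,0,0]],[1,[0,0,-0.025],[0,0,0]],[1,[0,0,0],[0,0,0]]]'; python3 -m crank '[[1,[0.008,-0.038,0],[0,0,0]],[1,[0.008,-0.04,0],[0,0,0]],[1,[0.008,-0.04,0],[0,0,0]],[1,[0.008,-0.04,0],[0,0,0]],[1,[0.008,-0.04,0],[0,0,0]],[1,[0.008,-0.04,0],[0,0,0]],[1,[0.008,-0.04,0],[0,0,0]],[1,[0,-0.02,0],[0,0,0]]]';python3 -m crank '[[1,[0,0,0],[0,0,0]],[1,[0,0,0],[0,0,0]]]'
```

```text
time: 4.15
tool_pos: [0.5318, -0.2785, 0.2343]
ee_rot: [3.137, -0.008, -0.0]
wrist_force: [0.5, -0.1, -1.6]
width: 0.0237
finger_force: 30.0
time: 4.95
tool_pos: [0.5859, 0.0239, 0.227]
ee_rot: [-3.14, 0.003, 0.003]
wrist_force: [-0.1, 0.1, -1.9]
width: 0.0236
finger_force: 30.0
time: 5.15
tool_pos: [0.5857, 0.0204, 0.2276]
ee_rot: [3.141, 0.002, 0.001]
wrist_force: [0.4, -0.4, -1.8]
width: 0.0235
finger_force: 30.0
```

```bash
python3 -m crank '[[1,[0.0035,-0.0064,0],[0,0,0]],[1,[0,0,0.015],[0,0,0]],[1,[0,0,0.014],[0,0,0]],[1,[0,0,0],[0,0,0]],[1,[0,0,0],[0,0,0]],[1,[0,0,0],[0,0,0]]]'
python3 - <<'E'
from h import *
s=snap('scene');a=cv2.resize(s['color'][130:250,270:370],None,fx=4.5,fy=4.5,interpolation=cv2.INTER_CUBIC)
cv2.imwrite('pics/b1.png',a[:,:,::-1])
E
```

```text
time: 5.75
tool_pos: [0.5899, 0.0265, 0.2002]
ee_rot: [3.141, -0.0, -0.001]
wrist_force: [1.2, -0.5, -1.7]
width: 0.0234
finger_force: 30.0
```

View pics/b1.png

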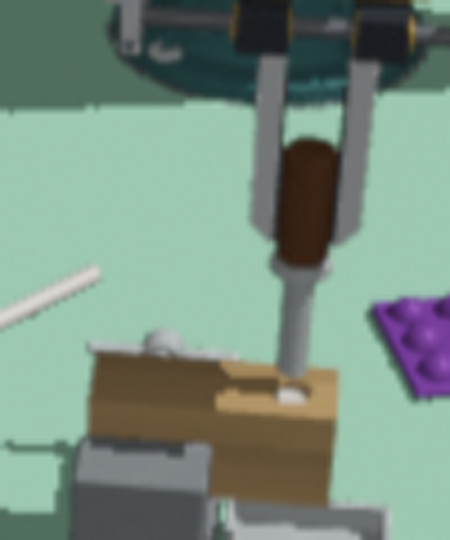

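The tip sits just above the bore, at crop (291,372) against the hole at (294,390), and is aligned in y. I'll descend gently.

```bash
for i in 1; do python3 -m crank '[[1,[0,0,0.003],[0,0,0]],[1,[0,0,0.002],[0,0,0]],[1,[0,0,0.002],[0,0,0]],[1,[0,0,0],[0,0,0]]]'; done; python3 -m crank '[[1,[0,0,0.002],[0,0,0]],[1,[0,0,0],[0,0,0]]]'; python3 -m crank '[[1,[0,0,0.002],[0,0,0]],[1,[0,0,0],[0,0,0]]]'
```

```text
time: 6.2
tool_pos: [0.5895, 0.0268, 0.1925]
ee_rot: [3.142, 0.001, -0.0]
wrist_force: [-0.2, 0.5, -1.4]
width: 0.0237
finger_force: 30.0
time: 6.4
tool_pos: [0.5896, 0.0268, 0.1907]
ee_rot: [3.142, 0.0, -0.0]
wrist_force: [0.1, -0.8, -1.4]
width: 0.0235
finger_force: 30.0
time: 6.6
tool_pos: [0.5896, 0.0268, 0.1887]
ee_rot: [3.141, 0.0, -0.0]
wrist_force: [0.0, -0.6, -1.5]
width: 0.0235
finger_force: 30.0
```

```bash
python3 -m crank '[[1,[0,0,0.0015],[0,0,0]],[1,[0,0,0],[0,0,0]]]'; python3 -m crank '[[1,[0,0,0.0015],[0,0,0]],[1,[0,0,0],[0,0,0]]]';python3 -m crank '[[1,[0,0,0.001],[0,0,0]],[1,[0,0,0],[0,0,0]]]'
```

```text
time: 6.8
tool_pos: [0.5896, 0.0268, 0.1872]
ee_rot: [3.142, 0.0, -0.0]
wrist_force: [-0.2, 0.3, -1.7]
width: 0.0235
finger_force: 30.0
time: 7.0
tool_pos: [0.5896, 0.0268, 0.1857]
ee_rot: [3.142, 0.0, -0.0]
wrist_force: [0.5, 0.0, -1.3]
width: 0.0236
finger_force: 30.0
time: 7.2
tool_pos: [0.5898, 0.0267, 0.1851]
ee_rot: [3.141, -0.0, -0.0]
wrist_force: [-0.2, 2.2, -0.1]
width: 0.0236
finger_force: 30.0
```

```bash
python3 -m crank '[[1,[0,-0.0007,0],[0,0,0]],[1,[0,0,0],[0,0,0]]]'; python3 -m crank '[[1,[0,0,0.001],[0,0,0]],[1,[0,0,0],[0,0,0]]]';python3 -m crank '[[1,[0,0,0.001],[0,0,0]],[1,[0,0,0],[0,0,0]]]'
```

```text
time: 7.4
tool_pos: [0.5898, 0.0274, 0.1851]
ee_rot: [3.141, -0.0, -0.0]
wrist_force: [-0.2, 0.0, -0.9]
width: 0.0237
finger_force: 30.0
time: 7.6
tool_pos: [0.59, 0.0275, 0.185]
ee_rot: [3.141, -0.001, -0.0]
wrist_force: [-1.8, 0.2, 2.7]
width: 0.0236
finger_force: 30.0
time: 7.8
tool_pos: [0.5901, 0.0275, 0.185]
ee_rot: [3.141, -0.002, -0.0]
wrist_force: [-2.2, 0.8, 6.2]
width: 0.0234
finger_force: 30.0
```

```bash
python3 -m crank '[[1,[-0.0005,0,0.001],[0,0,0]],[1,[0,0,0],[0,0,0]]]'; python3 -m crank '[[1,[0,0,0.001],[0,0,0]],[1,[0,0,0],[0,0,0]]]'
```

```text
time: 8.0
tool_pos: [0.59, 0.0275, 0.1849]
ee_rot: [3.141, -0.004, -0.0]
wrist_force: [-1.9, -0.4, 8.9]
width: 0.0238
finger_force: 30.0
time: 8.2
tool_pos: [0.59, 0.0275, 0.184]
ee_rot: [3.141, -0.004, -0.0]
wrist_force: [-1.0, -0.8, 8.9]
width: 0.0235
finger_force: 30.0
```

```bash
python3 -m crank '[[1,[0,0,0.001],[0,0,0]],[1,[0,0,0.001],[0,0,0]],[1,[0,0,0.001],[0,0,0]],[1,[0,0,0.001],[0,0,0]]]'; python3 -m crank '[[1,[0,0,0.001],[0,0,0]],[1,[0,0,0.001],[0,0,0]],[1,[0,0,0.001],[0,0,0]],[1,[0,0,0.001],[0,0,0]],[1,[0,0,0.001],[0,0,0]],[1,[0,0,0.001],[0,0,0]]]'
```

```text
time: 8.6
tool_pos: [0.59, 0.0275, 0.1802]
ee_rot: [3.141, -0.004, -0.0]
wrist_force: [-2.6, -0.5, 9.1]
width: 0.0238
finger_force: 30.0
time: 9.2
tool_pos: [0.59, 0.0275, 0.1742]
ee_rot: [3.141, -0.004, -0.0]
wrist_force: [-2.3, -0.9, 10.0]
width: 0.0235
finger_force: 30.0
```

```bash
python3 -m crank '[[1,[-0.0003,0,0.001],[0,0,0]],[1,[-0.0003,0,0.001],[0,0,0]],[1,[0,0,0.001],[0,0,0]],[1,[0,0,0.001],[0,0,0]],[1,[0,0,0.001],[0,0,0]],[1,[0,0,0.001],[0,0,0]],[1,[0,0,0.001],[0,0,0]],[1,[0,0,0.001],[0,0,0]]]'; python3 -m crank '[[1,[0,0,0.001],[0,0,0]],[1,[0,0,0.001],[0,0,0]],[1,[0,0,0.001],[0,0,0]],[1,[0,0,0.001],[0,0,0]],[1,[0,0,0.001],[0,0,0]],[1,[0,0,0.001],[0,0,0]],[1,[0,0,0.001],[0,0,0]],[1,[0,0,0.001],[0,0,0]]]'
```

```text
time: 10.0
tool_pos: [0.5899, 0.0275, 0.1665]
ee_rot: [3.141, -0.006, -0.0]
wrist_force: [-1.4, 0.4, 9.7]
width: 0.0234
finger_force: 30.0
time: 10.8
tool_pos: [0.59, 0.0274, 0.1585]
ee_rot: [3.141, -0.006, -0.0]
wrist_force: [-1.0, -0.3, 9.4]
width: 0.0238
finger_force: 30.0
```

```bash
python3 -m crank '[[1,[0,0,0.001],[0,0,0]],[1,[0,0,0.001],[0,0,0]],[1,[0,0,0.001],[0,0,0]],[1,[0,0,0.001],[0,0,0]],[1,[0,0,0.001],[0,0,0]],[1,[0,0,0.001],[0,0,0]]]'; python3 -m crank '[[1,[0,0,0.001],[0,0,0]],[1,[0,0,0.001],[0,0,0]],[1,[0,0,0.001],[0,0,0]],[1,[0,0,0],[0,0,0]]]';python3 -m crank '[[1,[0,0,0.001],[0,0,0]],[1,[0,0,0.001],[0,0,0]],[1,[0,0,0],[0,0,0]]]'
```

```text
time: 11.4
tool_pos: [0.59, 0.0275, 0.1521]
ee_rot: [3.141, -0.005, -0.0]
wrist_force: [-1.2, 0.6, 7.6]
width: 0.0236
finger_force: 30.0
time: 11.8
tool_pos: [0.5897, 0.0275, 0.1462]
ee_rot: [3.142, -0.003, -0.0]
wrist_force: [3.8, 0.5, -0.4]
width: 0.0236
finger_force: 30.0
time: 12.1
tool_pos: [0.5895, 0.0275, 0.1437]
ee_rot: [3.142, -0.002, -0.0]
wrist_force: [4.7, 0.1, -0.6]
width: 0.0236
finger_force: 30.0
```

```bash
python3 -m crank '[[1,[0.0008,0,0.001],[0,0,0]],[1,[0,0,0.001],[0,0,0]],[1,[0,0,0.001],[0,0,0]],[1,[0,0,0],[0,0,0]]]'; python3 -m crank '[[1,[0,0,0.001],[0,0,0]],[1,[0,0,0],[0,0,0]]]';python3 -m crank '[[1,[0,0,0.001],[0,0,0]],[1,[0,0,0],[0,0,0]]]'
```

```text
time: 12.5
tool_pos: [0.5897, 0.0274, 0.1409]
ee_rot: [3.141, -0.001, -0.0]
wrist_force: [5.2, -0.0, -0.0]
width: 0.0236
finger_force: 30.0
time: 12.7
tool_pos: [0.5896, 0.0274, 0.14]
ee_rot: [3.141, -0.001, -0.0]
wrist_force: [4.4, 0.5, 1.3]
width: 0.0237
finger_force: 30.0
time: 12.9
tool_pos: [0.5896, 0.0274, 0.139]
ee_rot: [3.141, -0.001, -0.0]
wrist_force: [4.9, 0.1, 0.6]
width: 0.0234
finger_force: 30.0
```

```bash
python3 -m crank '[[1,[0.0008,0,0],[0,0,0]],[1,[0,0,0],[0,0,0]]]'; python3 -m crank '[[1,[0,0,0.001],[0,0,0]],[1,[0,0,0],[0,0,0]]]';python3 -m crank '[[1,[0,0,0.001],[0,0,0]],[1,[0,0,0],[0,0,0]]]'
```

```text
time: 13.1
tool_pos: [0.5899, 0.0274, 0.1387]
ee_rot: [3.141, 0.001, -0.0]
wrist_force: [3.6, 0.0, 1.4]
width: 0.0236
finger_force: 30.0
time: 13.3
tool_pos: [0.5899, 0.0274, 0.1375]
ee_rot: [3.142, 0.001, -0.0]
wrist_force: [3.7, 0.0, -0.0]
width: 0.0234
finger_force: 30.0
time: 13.5
tool_pos: [0.5899, 0.0275, 0.1366]
ee_rot: [3.142, 0.001, -0.0]
wrist_force: [3.4, 0.4, 0.5]
width: 0.0235
finger_force: 30.0
```

```bash
python3 -m crank '[[1,[0.0004,0,0.001],[0,0,0]],[1,[0,0,0],[0,0,0]]]'; python3 -m crank '[[1,[0,0,0.001],[0,0,0]],[1,[0,0,0],[0,0,0]]]';python3 -m crank '[[1,[0,0,0.001],[0,0,0]],[1,[0,0,0],[0,0,0]]]'
```

```text
time: 13.7
tool_pos: [0.5901, 0.0275, 0.1361]
ee_rot: [3.141, 0.001, -0.0]
wrist_force: [0.7, 0.3, 2.3]
width: 0.0236
finger_force: 30.0
time: 13.9
tool_pos: [0.5902, 0.0275, 0.1361]
ee_rot: [3.141, 0.0, -0.0]
wrist_force: [-0.2, -0.5, 5.2]
width: 0.0235
finger_force: 30.0
time: 14.1
tool_pos: [0.5902, 0.0275, 0.1361]
ee_rot: [3.141, -0.0, -0.0]
wrist_force: [-1.0, 0.6, 8.5]
width: 0.0235
finger_force: 30.0
```

The collar is seated with about 10 N on it. I'll hold briefly and check the stub.

```bash
python3 -m crank '[[1,[0,0,0],[0,0,0]],[1,[0,0,0],[0,0,0]],[1,[0,0,0],[0,0,0]],[1,[0,0,0],[0,0,0]],[1,[0,0,0],[0,0,0]],[1,[0,0,0],[0,0,0]]]'
python3 - <<'E'
from h import *
s=snap('scene');a=cv2.resize(s['color'][150:280,260:380],None,fx=4.5,fy=4.5,interpolation=cv2.INTER_CUBIC)
cv2.imwrite('pics/b2.png',a[:,:,::-1])
E
```

```text
time: 14.7
tool_pos: [0.5902, 0.0275, 0.1361]
ee_rot: [3.141, -0.0, -0.0]
wrist_force: [-1.1, 0.8, 8.7]
width: 0.0238
finger_force: 30.0
```

View pics/b2.png

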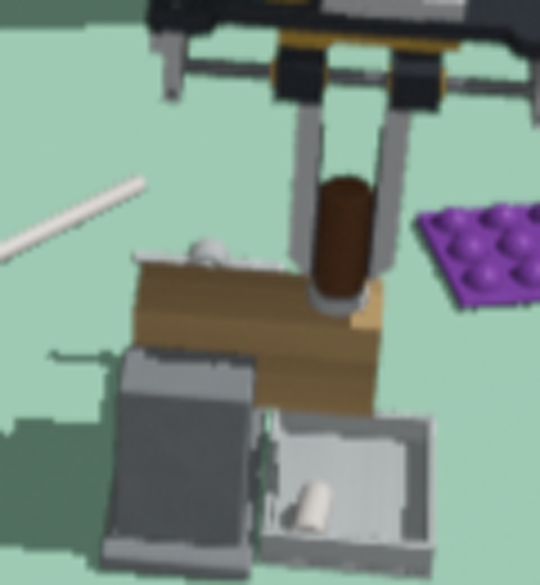

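The stub lies in the tray at crop (315,505), and the collar sits on the block at (338,300). Withdrawing now and returning to the stand.

```bash
python3 -m crank '[[1,[0,0,-0.003],[0,0,0]],[1,[0,0,-0.005],[0,0,0]],[1,[0,0,-0.012],[0,0,0]],[1,[0,0,-0.015],[0,0,0]],[1,[0,0,-0.015],[0,0,0]],[1,[0,0,-0.015],[0,0,0]],[1,[0,0,-0.015],[0,0,0]],[1,[0,0,-0.015],[0,0,0]]]'; python3 -m crank '[[1,[0,0,0],[0,0,0]],[1,[-0.008,0.038,0],[0,0,0]],[1,[-0.009,0.04,0],[0,0,0]],[1,[-0.009,0.04,0],[0,0,0]],[1,[-0.009,0.04,0],[0,0,0]],[1,[-0.009,0.04,0],[0,0,0]],[1,[-0.009,0.04,0],[0,0,0]],[1,[-0.007,0.04,0],[0,0,0]]]';python3 -m crank '[[1,[0,0.02,0],[0,0,0]],[1,[0,0,0],[0,0,0]],[1,[0,0,0],[0,0,0]]]'
```

```text
time: 15.55
tool_pos: [0.5903, 0.0275, 0.2307]
ee_rot: [3.142, -0.0, -0.0]
wrist_force: [-0.4, 0.2, -1.7]
width: 0.0237
finger_force: 30.0
time: 16.35
tool_pos: [0.5295, -0.2518, 0.2285]
ee_rot: [-3.141, 0.001, -0.0]
wrist_force: [1.0, 0.4, -1.2]
width: 0.0236
finger_force: 30.0
time: 16.65
tool_pos: [0.5307, -0.2697, 0.2284]
ee_rot: [-3.14, 0.001, -0.0]
wrist_force: [-0.7, 1.3, -1.0]
width: 0.0235
finger_force: 30.0
```

```bash
python3 -m crank '[[1,[-0.0005,0.008,0],[0,0,0]],[1,[0,0,0.02],[0,0,0]],[1,[0,0,0.02],[0,0,0]],[1,[0,0,0.02],[0,0,0]],[1,[0,0,0.018],[0,0,0]],[1,[0,0,0],[0,0,0]],[1,[0,0,0],[0,0,0]]]'
python3 - <<'E'
from h import *
s=snap('scene');a=cv2.resize(s['color'][130:250,150:260],None,fx=4.5,fy=4.5,interpolation=cv2.INTER_CUBIC)
cv2.imwrite('pics/r1.png',a[:,:,::-1])
E
```

```text
time: 17.35
tool_pos: [0.5304, -0.2777, 0.1513]
ee_rot: [-3.142, 0.0, 0.001]
wrist_force: [-0.0, -0.4, -0.7]
width: 0.0234
finger_force: 30.0
```

View pics/r1.png

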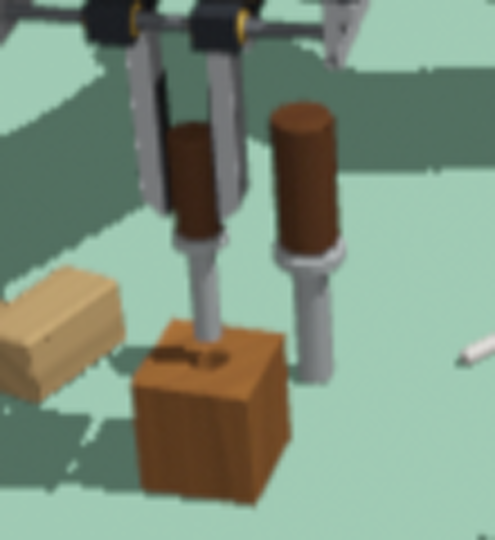

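The drift's tip, at crop (207,335), is centred over the stand hole at (210,358). Lowering.

```bash
python3 -m crank '[[1,[0,0,0.004],[0,0,0]],[1,[0,0,0.004],[0,0,0]],[1,[0,0,0.003],[0,0,0]],[1,[0,0,0.003],[0,0,0]],[1,[0,0,0],[0,0,0]]]'; python3 -m crank '[[1,[0,0,0.002],[0,0,0]],[1,[0,0,0.002],[0,0,0]],[1,[0,0,0.002],[0,0,0]],[1,[0,0,0],[0,0,0]]]'
```

```text
time: 17.9
tool_pos: [0.5297, -0.2784, 0.1363]
ee_rot: [-3.141, 0.001, -0.0]
wrist_force: [-0.8, 0.2, -1.3]
width: 0.0236
finger_force: 30.0
time: 18.3
tool_pos: [0.5299, -0.2784, 0.1305]
ee_rot: [-3.141, 0.001, -0.0]
wrist_force: [0.3, 0.4, -1.5]
width: 0.0234
finger_force: 30.0
```

```bash
python3 -m crank '[[1,[0.0003,-0.0005,0.005],[0,0,0]],[1,[0,0,0.005],[0,0,0]],[1,[0,0,0.005],[0,0,0]],[1,[0,0,0],[0,0,0]]]'; python3 -m crank '[[1,[0,0,0.005],[0,0,0]],[1,[0,0,0.005],[0,0,0]],[1,[0,0,0.005],[0,0,0]],[1,[0,0,0.005],[0,0,0]],[1,[0,0,0.004],[0,0,0]],[1,[0,0,0],[0,0,0]]]'; python3 -m crank '[[1,[0,0,0.001],[0,0,0]],[1,[0,0,0.001],[0,0,0]],[1,[0,0,0],[0,0,0]]]'
```

```text
time: 18.7
tool_pos: [0.5297, -0.2776, 0.1145]
ee_rot: [-3.14, 0.002, -0.0]
wrist_force: [0.1, -0.2, -1.5]
width: 0.0235
finger_force: 30.0
time: 19.3
tool_pos: [0.5299, -0.2777, 0.0909]
ee_rot: [-3.141, 0.001, -0.0]
wrist_force: [-0.4, -0.0, -0.8]
width: 0.0238
finger_force: 30.0
time: 19.6
tool_pos: [0.5304, -0.2781, 0.0901]
ee_rot: [3.141, -0.0, -0.0]
wrist_force: [-1.2, -0.2, -2.1]
width: 0.0237
finger_force: 30.0
```

```bash
python3 -m crank '[[1,[0,0,0.002],[0,0,0]],[1,[0,0,0.002],[0,0,0]],[1,[0,0,0],[0,0,0]]]'; python3 -m crank '[[1,[0,0,0.001],[0,0,0]],[1,[0,0,0],[0,0,0]]]'; python3 -m crank '[[1,[0,0,0.001],[0,0,0]],[1,[0,0,0],[0,0,0]]]'
```

```text
time: 19.9
tool_pos: [0.5301, -0.2779, 0.0855]
ee_rot: [-3.141, 0.001, -0.0]
wrist_force: [-0.3, 0.2, -2.5]
width: 0.0233
finger_force: 30.0
time: 20.1
tool_pos: [0.5303, -0.278, 0.0848]
ee_rot: [-3.142, 0.0, -0.0]
wrist_force: [-0.1, 0.0, -1.2]
width: 0.0237
finger_force: 30.0
time: 20.3
tool_pos: [0.5304, -0.2781, 0.084]
ee_rot: [3.141, -0.0, -0.0]
wrist_force: [0.0, -0.4, -1.8]
width: 0.0235
finger_force: 30.0
```

```bash
python3 -m crank '[[1,[0,0,0.0005],[0,0,0]],[1,[0,0,0],[0,0,0]]]'; python3 -m crank '[[1,[0,0,0.0005],[0,0,0]],[1,[0,0,0],[0,0,0]]]'; 
```

```text
time: 20.5
tool_pos: [0.5304, -0.2781, 0.084]
ee_rot: [3.141, -0.0, -0.0]
wrist_force: [-0.5, 0.6, 0.2]
width: 0.0234
finger_force: 30.0
time: 20.7
tool_pos: [0.5305, -0.2781, 0.0839]
ee_rot: [3.141, -0.001, -0.0]
wrist_force: [-0.5, 1.2, 5.0]
width: 0.0238
finger_force: 30.0
```

```bash
python3 -m crank '[[1,[0,0,-0.0008],[0,0,0]],[0.6,[0,0,0],[0,0,0]],[0.3,[0,0,0],[0,0,0]],[0.1,[0,0,0],[0,0,0]],[0,[0,0,0],[0,0,0]],[0,[0,0,0],[0,0,0]],[0,[0,0,0],[0,0,0]],[0,[0,0,0],[0,0,0]]]'; python3 -m crank '[[0,[0,0,-0.01],[0,0,0]],[0,[0,0,-0.02],[0,0,0]],[0,[0,0,-0.025],[0,0,0]],[0,[0,0,-0.025],[0,0,0]],[0,[0,0,-0.025],[0,0,0]],[0,[0,0,-0.025],[0,0,0]],[0,[0,0,0],[0,0,0]],[0,[0,0,0],[0,0,0]]]'
python3 - <<'E'
from h import *
T=snap('top')
Q=pts(T)[205:250,335:372].reshape(-1,3)
s=snap('scene','end.png')
E
```

```text
time: 21.5
tool_pos: [0.5304, -0.2781, 0.0838]
ee_rot: [3.141, -0.0, -0.0]
wrist_force: [0.6, -0.4, -0.7]
width: 0.0761
finger_force: 0.0
time: 22.3
tool_pos: [0.5306, -0.2781, 0.2143]
ee_rot: [3.141, -0.001, -0.0]
wrist_force: [0.5, -0.3, -0.5]
width: 0.0942
finger_force: 0.0
```

View pics/end.png

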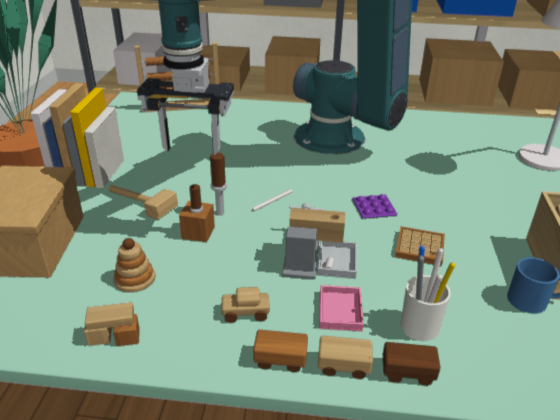

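The drift is home in the stand at (196,205), the stub is in the tray at (328,262), and the toys haven't moved. Handing in.

```bash
python3 -c "
from bench import robot
print(robot.close_job())"
```

```text
the job is handed in; nothing more can be done
None
```

The job is handed in: the stub was pushed out at about 10 N and lies in the tray, the collar rested on the block at about 10 N for over half a second, the drift is back home in its stand, and the last picture shows the other toys where they were.

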